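# Read a cell: key in the tester, lock the bayonet cap and hold it

## Task

Take a reading of the cell that already stands in the bench tester's well: first set the tester up by pressing, one at a time and each fully down, the left-hand square key, then the middle square key, then the round key, leaving the right-hand square key alone. Then pick up the larger of the two winged bayonet caps, enter its two side pins in the two slots of the well's collar, push it straight down against the spring, turn it clockwise (seen from above) a full quarter turn to its stop, and keep it gripped there. The collar is sprung and turns the cap back out as soon as it is let go, so finish while still holding the cap home, and leave the other things on the bench where they are.

Things in the scene. Friction and masses are not known exactly. Their poses are not given: they have to be found in the camera images.
- tester: Cell tester, a grey steel box fixed to the bench: 170 (x) by 280 (y) mm, flat deck 70 mm above the bench. Origin: centre of its underside; x away from the robot, y to the robot's left, z up (yaw within 0.25 rad of the world's). On the deck: the well's collar at its right end, four grey keys on a black plate over its left half, and behind them a display hood 30 mm high whose front is at x = 51 mm.
- well (a point): Centre of the well's mouth, on its axis at the top of the collar: (0, -85, 99) mm in the tester's frame, same axes. The collar is an aluminium tube, 29 mm high above the deck, 37 mm inside and 49 mm outside diameter. Two entry gaps 10 mm wide, open at the top, cut its wall on the tester's +y and -y sides (white mark on the deck by each): the cap enters with its wing along the tester's y.
- slot (a point): Point on the well's axis 14 mm below the mouth, mid-height of the two level slots. They run clockwise (seen from above) from the foot of each entry gap, 8 mm high: ceiling 10 mm, floor 18 mm below the mouth. The cap's pins run in them; at the end of the turn its wing lies about along the tester's x.
- cap: The larger bayonet cap, loose, standing on its foot, about 130 g, 58 mm high, same after a half turn. Origin: centre of its foot; z up its axis, x along its wing and pins. Black plug 34 mm in diameter, 28 mm long, its foot tapered to 29 mm over 5 mm; above it an aluminium disc 52 mm in diameter, 28 to 34 mm above the foot, which never reaches the collar.
- cap_grip (a point): Centre of the cap's grip, 46 mm above the foot: an upright aluminium wing 46 mm long (cap's x), 14 mm thick (cap's y), from 34 to 58 mm above the foot.
- cap_pins (a point): Centre of the cap's two steel pins, 10 mm above the foot; they are 5 mm thick and stick out along the cap's +x and -x to 22.5 mm from the axis. The foot meets the cell about 17.5 mm below the mouth, pins already in the entry gaps. The pins pass under the slot's ceiling when the foot is over 22.5 mm below the mouth and meet its floor at 25.5 mm: turn it at about 24 mm.
- cell (a joint): Travel in m of the cell (green-grey, 32 mm diameter) that stands in the well on its spring contact: 0 free, grows as the cap pushes it down, 0.010 at most. The spring takes about 1 N at 0, 7 N at 0.005 (pins at the ceiling of the level slot) and 11 N at 0.008 (pins on its floor).
- ring (a joint): Angle in rad of the brass return ring in the collar, clockwise: 0 at rest, 1.36 at its stop. The pins meet its two fins after about 0.1 rad of turn and push them round, so the cap turns about 1.46 rad (a quarter turn) from entry to stop. Its spring takes 0.15 N m at 0, 0.29 N m at the stop, and turns the cap back when it is let go.
- key_left (a joint): Travel in m of the left-hand square key: 0 up, 0.005 fully down (spring, about 1 N to start, 4.7 N fully down).
- key_mid (a joint): Travel of the middle square key, the same.
- key_right (a joint): Travel of the right-hand square key (the one nearest the well), the same; not to be pressed.
- key_round (a joint): Travel of the round key, the same.
- key_left_top (a point): Centre of the top face of the left-hand square key (18 mm square, stands 10 mm above the deck, z = 80 mm), at (-48, 105) mm in the tester's frame. The three square keys stand 42 mm apart in a row along the edge nearest the robot, left (+y) to right.
- key_mid_top (a point): Centre of the top of the middle square key, at (-48, 63) mm in the tester's frame.
- key_right_top (a point): Centre of the top of the right-hand square key, at (-48, 21) mm in the tester's frame.
- key_round_top (a point): Centre of the top of the round key (28 mm diameter, the same height), at (12, 63) mm in the tester's frame, beyond the middle square key.
- cap_small: Bystander: a smaller winged cap of the same make for thinner cells, 31 mm disc, 39 mm high, standing. Origin: centre of its foot. It trades places with the larger cap and the spare cell.
- spare_cell: Bystander: a spare cell standing upright, 32 mm diameter, 70 mm high. Origin: centre of its foot.
- cell_tray: Bystander: orange cell holder strip with ribs, 56 x 170 x 16 mm. Origin: centre of its underside.
- tape_roll: Bystander: brown roll of tape lying flat, 84 mm diameter, 20 mm high. Origin: centre of its underside.
- cell_case: Bystander: closed grey cell case, 45 x 82 x 26 mm. Origin: centre of its underside.
Mind the look-alikes: they are no part of the job. What is shaped like the cap but green or red is not meant.

How it is judged:
On the way, in this order (a step that is already met when the one before it is completed fails the run):
1. the left-hand square key is pressed down, alone (value of joint key_left above 0.0035 m and value of joint each of key_mid, key_right, key_round below 0.0015 m), for 0.05 s.
2. then the middle square key is pressed down, alone (value of joint key_mid above 0.0035 m and value of joint each of key_left, key_right, key_round below 0.0015 m), for 0.05 s.
3. then the round key is pressed down, alone (value of joint key_round above 0.0035 m and value of joint each of key_left, key_mid, key_right below 0.0015 m), for 0.05 s.
4. the large cap is in the well, pins in the slots, pushed down against the cell's spring and not yet turned (horizontal distance between cap and well below 0.003 m and angle between cap's own z axis and vertical below 0.12 rad and value of joint cell above 0.004 m and value of joint ring below 0.5 rad), for 0.05 s.
5. the cap is turned clockwise to its stop and held there, pushed home (horizontal distance between cap and well below 0.003 m and angle between cap's own z axis and vertical below 0.12 rad and value of joint ring above 1.15 rad and contact force between the fingers and cap above 2 N), for 0.5 s.
At the end, for the whole second after the job is handed in: Large cap in the well: within 3 mm of its axis, upright within 7 degrees, foot 20.5 to 27.5 mm below the mouth, cell pushed down 3.5 mm or more, return ring held at 1.15 rad or more (stop 1.36), gripper gripping the cap (over 2 N), all keys up (all of step 5 and z of cap in the frame of well between -0.0275 and -0.0205 m and value of joint cell above 0.0035 m and value of joint each of key_left, key_mid, key_right, key_round below 0.0015 m); the arm keeps its last pose, push and grip.
It fails at once if the right-hand square key is pressed (value of joint key_right above 0.003 m).
It fails at once if two keys are pressed at once (value of joint each of key_left, key_mid above 0.003 m or value of joint each of key_left, key_right above 0.003 m or value of joint each of key_left, key_round above 0.003 m or value of joint each of key_mid, key_right above 0.003 m or value of joint each of key_mid, key_round above 0.003 m or value of joint each of key_right, key_round above 0.003 m).
It fails at once if another thing on the bench is moved from its place (over 30 mm) (distance of any of cap_small, spare_cell, cell_tray, tape_roll, cell_case from where it was at the start of the episode above 0.03 m).
It also fails if it takes over 67 s, if anything falls off the work surface, if the arm or the gripper's body presses on something with over 40 N, if the wrist force passes 120 N, or if a joint passes its speed limit or range.

## Robot

A 6-joint arm with a two-finger parallel gripper is mounted at the origin on the work surface. World frame = base frame: x ahead of the robot, y to its left, z up, the work surface at z = 0. Lengths are in m, angles in rad, forces in N, time in s.
With the tool pointing down it reaches from about 0.35 to 0.875 m from the base axis. Payload 15.5 kg.
Tool frame: the origin (TCP) lies at the very end of the fingers, on their centre line; the grasp point (between the pads) lies grip_depth behind it (grip_depth is the distance from the TCP to the grasp point, in m); z points along the fingers, y is the direction in which the jaws open and shut (so a half turn about z gives the same grasp; the last joint's range is limited). The gripper opens to 85 mm and grips with 20 to 120 N. Pads are 22 mm wide; open, the fingers measure 114 mm over their backs; the gripper's body (76 mm by 85 mm) begins 54 mm behind the grasp point. The pads swing forward as they close: fully open they stand 13 mm farther back than shut.
Start: joints at [1.054, 0.494, 1.345, -0, 1.302, -0.096], TCP at [0.256, 0.57, 0.231] pointing down, gripper open.
Joint ranges: [-2.91, 2.91], [-0.82, 2.16], [0.22, 2.67], [-1.22, 4.37], [0.12, 2.79], [-3.08, 3.08]. Speed limits (rad/s): [1.89, 1.89, 2.57, 3.01, 3.01, 3.01].

## Interface

Orientations are given as [roll, pitch, yaw] about the fixed x, y, z axes, in that order (R = Rz(yaw) Ry(pitch) Rx(roll)).
In Python, from workcell import * gives the robot as it stands.
- The arm moves only by the shell command python3 -m jog 'ROWS' [OPENING] [FORCE]. ROWS is JSON, a list that holds one entry, the list of rows, each a list of 4 numbers: the shift along the tool's x, y, z in cm, then the turn about the tool's z in rad. In form: [[[x, y, z, roll], ...]]. A call has 1 to 20 rows; each row is the pose to reach, as a shift and turn from the pose commanded when the call began, along the tool's axes at that moment; what a row does not reach only later rows make up. A row lasts 1/8 s, in which the tool goes at most 62.5 mm and 10.7 degrees, less where a joint would pass 70% of its speed; a pose out of reach is approached as far as the arm can. A call with a gripper value outside its range is refused whole. OPENING is the finger opening in cm, from 0 to 8.54, set as the call begins (- or left out, the last holds). The fingers move at their own pace and stop on an object; FORCE is the grip in N (left out, the last holds). Time passes only in rows, so rows that repeat a pose let the fingers close. It gives the time, the measured TCP pose, the force and the opening at its end, in the units of the state.
- state(): the state, without advancing time (a new reading comes with each control period).
- read_camera(name): name is "scene" or "side" or "wrist"; returns a dict with "color" (420x560x3 uint8, blue, green, red), "intrinsics" (3x3 intrinsics, pixels), "position" and "rotation" of the camera in the world; the wrist camera has in their place "tool_from_camera" (4x4, takes a point from camera to tool coordinates, whose origin is the TCP and whose axes are the flange's). Camera axes: x right, y down, z forward; pixel columns grow to the right and rows downward; lengths in m; the calibration is good to about 2 mm. A picture is of the moment at which its call begins: read the wrist's pose just before it. There is no depth.
- sign_off(): hands the job in, once; it reports no verdict.
The state is a dict: "clock": time; "joints": joint angles; "joint_velocities": joint speeds; "effort": joint torques, N m; "position": TCP position; "eef_rot": TCP orientation; "contact_force": force on the tool from outside, world axes, zero at the start; "moment": the same for the moment, N m; "width": finger opening in m.
Only numpy, scipy, OpenCV 4.12 (cv2) and the standard library are available. Lean on these libraries where they do the work, as an engineer would, in place of code of your own. Each camera call takes 0.05 s, during which the arm holds its last target. There are 200 camera calls.

## Working session

There is one attempt and no reset: what is moved stays moved. The work goes in short steps, Python scripts to look and compute and a shell command to move; the robot and the scene stay as the last step left them, time stands still between calls to the robot, and variables do not carry over. Pictures are saved under pics/ and viewed, about 8 in all and at most 12, crops included, and the job is handed in when it is done.

```bash
mkdir -p pics; ls
python3 - <<'E'
from workcell import *
import cv2,pickle
s=state();print(s)
try: print(grip_depth)
except Exception as e: print(e)
d={}
for n in("scene","side","wrist"):
    c=read_camera(n);d[n]=c;cv2.imwrite(f"pics/{n}0.png",c["color"])
    print({k:v for k,v in c.items() if k!="color"})
pickle.dump(d,open("c0.pkl","wb"))
E
```

```text
pics
{'clock': 0.0, 'joints': array([ 1.05351645e+00,  4.94198988e-01,  1.34618273e+00, -2.55884695e-05,
        1.30248003e+00, -9.55352619e-02]), 'joint_velocities': array([-0.00088448, -0.00075788,  0.00022331,  0.00123311, -0.00071917,
       -0.00147657]), 'effort': array([-3.70909605e-03, -8.82150507e+01, -3.83865345e+01, -3.25328592e-04,
        1.00450334e-02,  8.41588235e-05]), 'position': array([0.25568015, 0.56988981, 0.23067294]), 'eef_rot': array([-3.14032699e+00, -9.65073738e-05,  2.71985478e+00]), 'contact_force': array([-0.29987408,  0.97372723,  0.25124491]), 'moment': array([-0.00322454,  0.05899921,  0.07281569]), 'width': 0.08577291044280776}
0.0187
{'intrinsics': array([[451.33085872,   0.        , 279.6425872 ],
       [  0.        , 451.33085872, 210.33775097],
       [  0.        ,   0.        ,   1.        ]]), 'position': array([ 1.25689749, -0.31089233,  0.77607372]), 'rotation': array([-2.25456764,  0.01679237,  1.15004295])}
{'intrinsics': array([[400.46197795,   0.        , 280.24217662],
       [  0.        , 400.46197795, 205.15181974],
       [  0.        ,   0.        ,   1.        ]]), 'position': array([-0.00175994, -0.54114552,  0.78663961]), 'rotation': array([-2.31121478,  0.02232507, -0.70040357])}
{'intrinsics': array([[317.68727303,   0.        , 286.04523242],
       [  0.        , 317.68727303, 211.10216458],
       [  0.        ,   0.        ,   1.        ]]), 'tool_from_camera': array([[ 9.36449632e-05, -9.59473443e-01, -2.81799050e-01,
         7.07222852e-02],
       [ 9.99999601e-01, -1.60352876e-04,  8.78282776e-04,
         2.87117804e-05],
       [-8.87876287e-04, -2.81799019e-01,  9.59473045e-01,
        -1.41819198e-01],
       [ 0.00000000e+00,  0.00000000e+00,  0.00000000e+00,
         1.00000000e+00]])}
```

View pics/scene0.png

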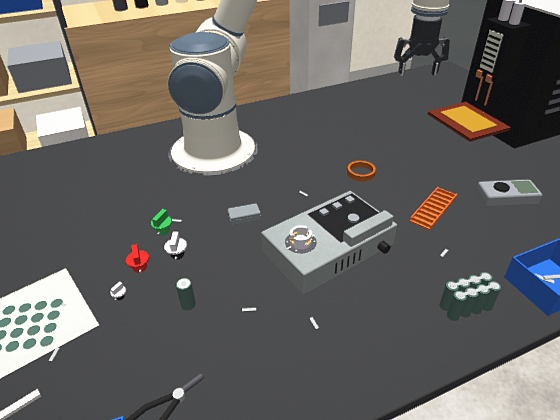

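View pics/side0.png

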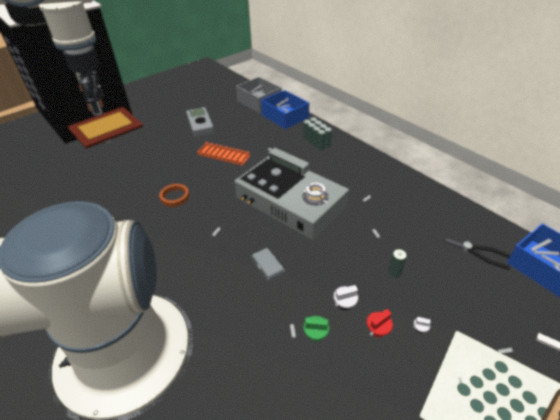

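The scene view shows the tester around (330,235), with its collar at (300,238). The large silver cap is at (175,246) between the green and red ones, and the small cap is at (118,290). In the side view the large cap is at (346,297) and the collar at (316,192). I'll enlarge crops of both.

Run:
```python
import cv2,numpy as np
a=cv2.imread("pics/scene0.png");b=cv2.imread("pics/side0.png")
f=lambda im,x,y,w,h,k:cv2.resize(im[y:y+h,x:x+w],None,fx=k,fy=k,interpolation=cv2.INTER_CUBIC)
cv2.imwrite("pics/cropA.png",np.vstack([f(a,255,185,150,110,5)[:,:750],]))
t=f(a,145,200,60,65,6);u=f(b,325,275,60,65,6)
v=f(b,225,140,130,100,5)
cv2.imwrite("pics/cropB.png",np.hstack([t,u]))
cv2.imwrite("pics/cropC.png",v)
```

```text
(no output)
```

View pics/cropA.png

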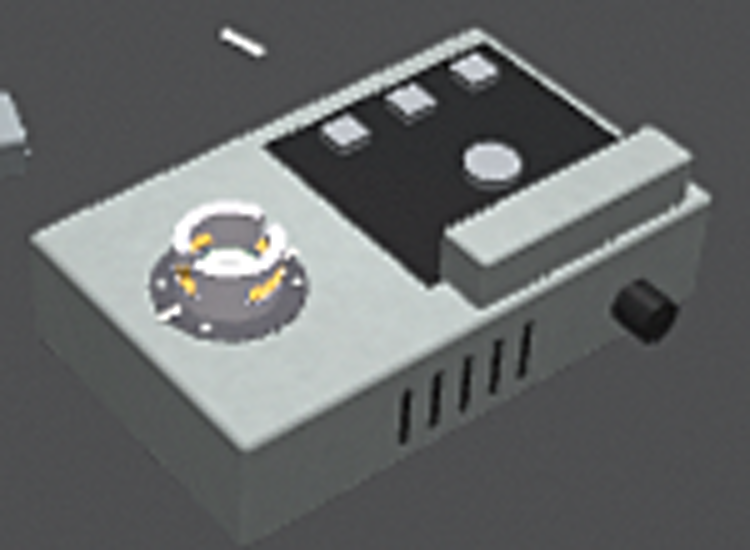

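View pics/cropB.png

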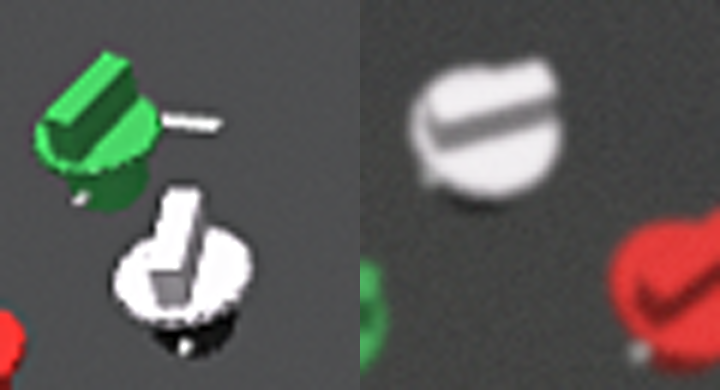

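Crop A gives the tester corners and keys. Left key is at (350,198), mid (337,205), right (324,211) and round (354,217). Crop B shows the cap: its disc centre is at scene (175.5,245) and side (346,297), and a pin shows at scene (176,257.5).

```bash
cat > h.py <<'E'
import numpy as np,cv2,pickle
from scipy.spatial.transform import Rotation as R
from scipy.optimize import least_squares
def proj(c,P,T=None):
    if T is None: Rc=R.from_euler('xyz',c["rotation"]).as_matrix();t=c["position"]
    else: Rc,t=T[:3,:3],T[:3,3]
    q=(np.asarray(P)-t)@Rc; q=q@c["intrinsics"].T
    return q[:,:2]/q[:,2:]
def wristT(s,c):
    T=np.eye(4);T[:3,:3]=R.from_euler('xyz',s["eef_rot"]).as_matrix();T[:3,3]=s["position"]
    return T@c["tool_from_camera"]
def place(p,P):
    c,s=np.cos(p[2]),np.sin(p[2]);P=np.asarray(P)/1000
    return np.c_[p[0]+c*P[:,0]-s*P[:,1],p[1]+s*P[:,0]+c*P[:,1],P[:,2]]
E
python3 - <<'E'
from h import *
d=pickle.load(open("c0.pkl","rb"))
P=[(-48,105,80),(-48,63,80),(-48,21,80),(12,63,80),(-85,-140,70),(85,-140,70),(-85,140,70),(85,140,70)]
px=np.array([(350,198.4),(337.2,204.6),(324.2,210.8),(353.6,217),(261.6,232.6),(304,274.6),(350.4,191),(397.4,224.6)])
r=least_squares(lambda p:(proj(d["scene"],place(p,P))-px).ravel(),[.6,0.1,0])
print(r.x,r.fun.reshape(-1,2).round(1))
print("well",place(r.x,[(0,-85,99)]),"side px",proj(d["side"],place(r.x,[(0,-85,99)])))
def f(p):
    return np.r_[(proj(d["scene"],place(p,[(0,0,34),(0,0,58),(-22.5,0,10)]))-[(175.5,245),(174.7,238.3),(175.8,257.5)]).ravel(),
     (proj(d["side"],place(p,[(0,0,34)]))-[(346,296.8)]).ravel()]
for y in(0,.8,1.6,2.4,3.2,4,4.8,5.6):
    r=least_squares(f,[.5,-.25,y]);print(r.x,r.cost,r.fun.round(1))
print(proj(d["side"],place(r.x,[(-22.5,0,10),(22.5,0,10)])))
E
```

```text
[0.57169813 0.11222198 0.18609565] [[ 0.1  0.1]
 [ 0.1  0. ]
 [-0.2  0.2]
 [ 0.1  0.3]
 [-1.3 -0.9]
 [ 0.2  0.9]
 [-0.  -1.3]
 [ 1.1 -0.3]]
well [[0.58742512 0.02868958 0.099     ]] side px [[317.31295282 188.60640336]]
[ 0.43262466 -0.22795041  2.71599463] 1.4612488223449525 [ 0.4 -0.5 -0.4 -1.2  0.   0.8  0.5 -0.3]
[ 0.43262466 -0.22795041  2.71599442] 1.4612488223526467 [ 0.4 -0.5 -0.4 -1.2  0.   0.8  0.5 -0.3]
[ 0.43262466 -0.22795041  2.71599417] 1.4612488223648987 [ 0.4 -0.5 -0.4 -1.2  0.   0.8  0.5 -0.3]
[ 0.43262466 -0.2279504   2.71599377] 1.4612488223931277 [ 0.4 -0.5 -0.4 -1.2  0.   0.8  0.5 -0.3]
[ 0.43262466 -0.22795041  2.71599533] 1.4612488223382636 [ 0.4 -0.5 -0.4 -1.2  0.   0.8  0.5 -0.3]
[ 0.43262466 -0.22795042  2.71599601] 1.4612488223602886 [ 0.4 -0.5 -0.4 -1.2  0.   0.8  0.5 -0.3]
[ 0.43262466 -0.22795041  2.71599529] 1.4612488223378697 [ 0.4 -0.5 -0.4 -1.2  0.   0.8  0.5 -0.3]
[ 0.43262466 -0.22795041  8.99918008] 1.4612488223411186 [ 0.4 -0.5 -0.4 -1.2  0.   0.8  0.5 -0.3]
[[354.75361007 300.32149608]
 [336.20129094 305.1828259 ]]
```

```bash
cat >> h.py <<'E'
def go(s,xyz,yaw):
    Rm=R.from_euler('xyz',s["eef_rot"]).as_matrix()
    d=Rm.T@(np.asarray(xyz)-s["position"])*100
    t=(s["eef_rot"][2]-yaw+np.pi)%(2*np.pi)-np.pi
    return d.round(2),round(t,3)
E
python3 - <<'E'
from h import *; from workcell import *
p=[.5717,.1122,.186]
K=place(p,[(-48,105,80),(-48,63,80),(12,63,80),(0,-85,99)]);print(K)
print(go(state(),[K[0,0],K[0,1],.19],1.757))
d=pickle.load(open("c0.pkl","rb"))
for z,q in((.034,(167,228)),(.034,(137,262))):
    print(least_squares(lambda x:(proj(d["scene"],[[x[0],x[1],z]])-q).ravel(),[.5,-.3]).x)
E
```

```text
[[0.50511033 0.20651233 0.08      ]
 [0.51287736 0.16523675 0.08      ]
 [0.57184247 0.17633252 0.08      ]
 [0.587419   0.0286661  0.099     ]]
(array([-37.63, -22.95,   4.1 ]), np.float64(0.963))
[ 0.36397494 -0.23349627]
[ 0.45198865 -0.32375393]
```

```bash
python3 -m jog '[[[-5,-3,0.5,0.15],[-10,-6,1,0.3],[-15,-9,1.5,0.45],[-20,-12,2,0.6],[-25,-15,2.5,0.75],[-30,-18,3,0.9],[-35,-21,3.5,0.963],[-37.6,-22.95,4.1,0.963],[-37.6,-22.95,4.1,0.963],[-37.6,-22.95,4.1,0.963],[-37.6,-22.95,4.1,0.963]]]' 0 20
python3 - <<'E'
from h import *; from workcell import *
s=state();c=read_camera("wrist");pickle.dump((s,c),open("c1.pkl","wb"));print(s)
T=wristT(s,c);im=c["color"].copy();cv2.imwrite("pics/w1raw.png",im)
im=cv2.resize(im,None,fx=1.4,fy=1.4,interpolation=cv2.INTER_CUBIC)
P=[(-48,105,80),(-48,63,80),(-48,21,80),(12,63,80),(0,-85,99),(-85,-140,70),(85,-140,70),(-85,140,70)]
q=proj(c,place([.5717,.1122,.186],P),T);print(q.round(1))
for u in q*1.4: cv2.drawMarker(im,tuple(int(v) for v in u),(0,0,255),cv2.MARKER_CROSS,10,1)
cv2.imwrite("pics/w1.png",im)
E
```

```text
clock: 1.52
position: [0.5045, 0.2078, 0.1905]
eef_rot: [3.142, -0.0, 1.758]
contact_force: [-0.0, 0.2, -0.7]
width: 0.0001
{'clock': 1.525, 'joints': array([2.81264774e-01, 4.28212073e-01, 1.59394456e+00, 1.18763673e-04,
       1.11935131e+00, 9.39014230e-02]), 'joint_velocities': array([ 0.00203084, -0.00064321, -0.00018994, -0.00245339, -0.00295111,
       -0.00370669]), 'effort': array([-8.39137025e-01, -7.66830397e+01, -3.33269048e+01, -2.37100921e-02,
        2.26326051e-04,  1.56630162e-02]), 'position': array([0.50446019, 0.20782581, 0.19045042]), 'eef_rot': array([ 3.14151833e+00, -1.14342330e-04,  1.75810787e+00]), 'contact_force': array([-0.03914866,  0.1688779 , -0.65817881]), 'moment': array([-0.02081847,  0.02378234,  0.02104341]), 'width': 6.0680734873830925e-05}
[[285.4 209.6]
 [285.4 256.3]
 [285.3 299.2]
 [354.9 256.4]
 [336.4 410.1]
 [250.8 426.3]
 [409.1 426.4]
 [240.7 165.4]]
```

View pics/w1.png

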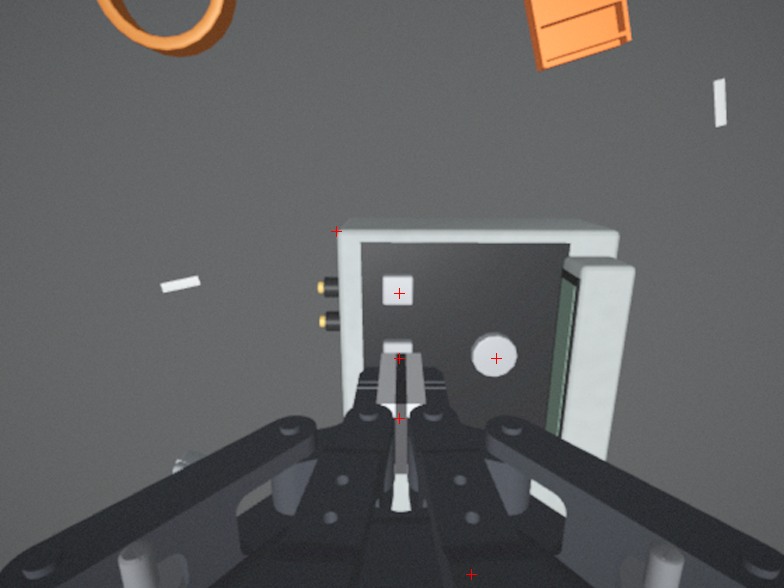

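The wrist picture confirms the tester fit to about 1.5 mm. The left key is at raw (284,207) against (285,210) predicted, and the round key at (353,254) against (355,256). The TCP is already above the left key, so I'll press it.

```bash
python3 -m jog '[[[0,0,4,0],[0,0,8,0],[0,0,10,0],[0,0,10.8,0],[0,0,11.3,0],[0,0,11.6,0],[0,0,11.6,0],[0,0,11.6,0]]]'
```

```text
clock: 2.58
position: [0.5051, 0.2072, 0.075]
eef_rot: [3.141, -0.0, 1.757]
contact_force: [-2.5, 2.8, 4.4]
width: 0.0002
```

```bash
python3 -m jog '[[[0,0,-1.5,0],[0,0,-3,0],[-2.1,0,-3,0],[-4.2,0,-3,0],[-4.2,0,-3,0],[-4.2,0,-1.2,0],[-4.2,0,-0.4,0],[-4.2,0,0,0],[-4.2,0,0,0],[-4.2,0,0,0]]]'; python3 -c "
from workcell import *;s=state();print(s['position'],s['contact_force'])"
```

```text
clock: 3.82
position: [0.5126, 0.1661, 0.0749]
eef_rot: [3.141, -0.0, 1.757]
contact_force: [-3.3, 1.0, 8.6]
width: -0.0002
[0.51262479 0.16606954 0.07494821] [-3.27387541  1.02894785  8.55811088]
```

Fully down. Next is the round key, 60 mm on along the tool's +y.

```bash
python3 -m jog '[[[0,0,-1.5,0],[0,0,-3,0],[0,3,-3,0],[0,5.9,-3,0],[0,5.9,-3,0],[0,5.9,-1.2,0],[0,5.9,-0.4,0],[0,5.9,0,0],[0,5.9,0,0],[0,5.9,0,0]]]'
python3 - <<'E'
from h import *; from workcell import *
s=state();print(go(s,[.4326,-.228,.2],2.716))
# view pose: camera offset
print(s["joints"])
E
```

```text
clock: 5.08
position: [0.5698, 0.1764, 0.075]
eef_rot: [-3.14, 0.0, 1.757]
contact_force: [-6.1, -1.5, 8.2]
width: 0.0001
(array([-37.2 , -20.98, -12.48]), np.float64(-0.959))
[ 2.00163333e-01  6.40871144e-01  1.57244278e+00 -6.35084751e-05
  9.29402049e-01  1.41150476e-02]
```

```bash
python3 -m jog '[[[0,0,-3,0],[-1,0,-8,0],[-6,0,-12,0],[-12,-1,-12.5,0],[-18,-1,-12.5,0],[-20.8,-1,-12.5,0],[-20.8,-1,-12.5,0],[-20.8,-1,-12.5,0],[-20.8,-1,-12.5,0]]]' 0
python3 - <<'E'
from h import *; from workcell import *
s=state();c=read_camera("wrist");pickle.dump((s,c),open("c2.pkl","wb"));print(s["position"],s["eef_rot"],s["contact_force"])
T=wristT(s,c);im=c["color"].copy()
q=proj(c,place([.5717,.1122,.186],[(0,-85,99),(0,-85,70),(-48,21,80),(-48,63,80),(12,63,80),(-85,-140,70)]),T);print(q.round(1))
a=im[90:340,180:460]
cv2.imwrite("pics/w2.png",cv2.resize(a,None,fx=2.4,fy=2.4,interpolation=cv2.INTER_CUBIC))
print(go(s,[.478,-.249,.19],2.716))
E
```

```text
clock: 6.2
position: [0.5991, -0.0287, 0.1994]
eef_rot: [-3.142, -0.0, 1.758]
contact_force: [0.3, -0.4, -0.8]
width: 0.0001
[ 0.59911733 -0.02866227  0.19939762] [-3.14150217e+00 -1.40335818e-04  1.75797705e+00] [ 0.29451282 -0.3829415  -0.81782778]
[[283.7 135.8]
 [284.  133.9]
 [215.9 -19.7]
 [212.  -92.8]
 [301.7 -92.6]
 [187.3 198.1]]
(array([-19.4 , -16.  ,   0.94]), np.float64(-0.958))
```

View pics/w2.png

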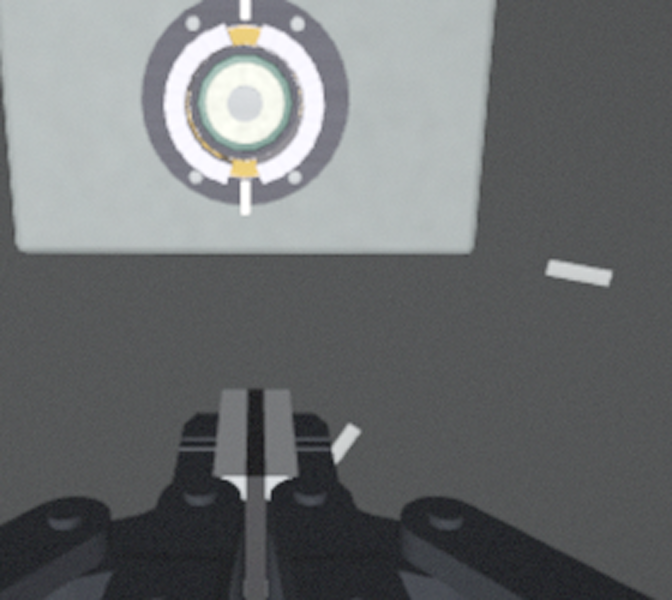

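The collar ring's centre is at raw (281.7,132.3). Next I'll view the cap from the same relative position, so that any wrist camera bias cancels.

```bash
python3 -m jog '[[[-3.5,-2.7,0,-0.16],[-7,-5.4,0,-0.32],[-10.5,-8.1,1,-0.48],[-14,-10.8,2,-0.64],[-17.5,-13.5,3,-0.8],[-19.8,-15.4,3.9,-0.958],[-19.8,-15.4,3.9,-0.958],[-19.8,-15.4,3.9,-0.958],[-19.8,-15.4,3.9,-0.958]]]' 5
python3 - <<'E'
from h import *; from workcell import *
s=state();c=read_camera("wrist");pickle.dump((s,c),open("c3.pkl","wb"));print(s["position"],s["eef_rot"])
T=wristT(s,c);im=c["color"].copy()
print(proj(c,place([.4326,-.228,-.4256],[(0,0,34),(0,0,58),(23,0,58),(-23,0,58)]),T).round(1))
a=im[60:290,170:440]
cv2.imwrite("pics/w3.png",cv2.resize(a,None,fx=2.6,fy=2.6,interpolation=cv2.INTER_CUBIC))
s2,c2=pickle.load(open("c2.pkl","rb"));T2=wristT(s2,c2)
print("well",least_squares(lambda x:(proj(c2,[[x[0],x[1],.099]],T2)-[281.7,132.3]).ravel(),[.5,0]).x)
E
```

```text
clock: 7.38
position: [0.4853, -0.2519, 0.1606]
eef_rot: [3.142, 0.001, 2.715]
contact_force: [0.1, 0.3, 1.1]
width: 0.0503
[ 0.48527257 -0.2518709   0.16059821] [3.14152130e+00 5.42125754e-04 2.71472929e+00]
[[285.6 134.1]
 [285.6 135.7]
 [285.6 166.3]
 [285.5 103.3]]
well [0.5854686  0.03085903]
```

View pics/w3.png

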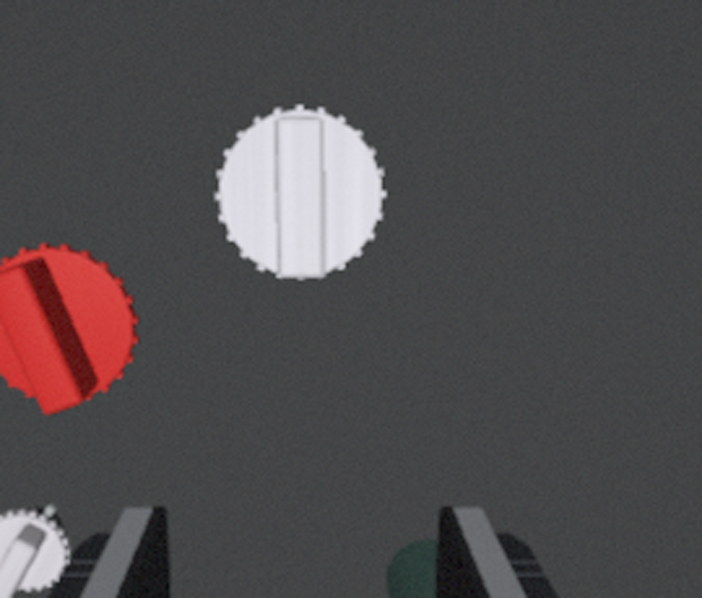

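The wing centre is at raw (285.6,135.8) and lined up with the tool, exactly as the scene estimate predicted. So I'll use cap (0.4326,-0.228) and, from the wrist view, well (0.5855,0.0309). Now the grasp.

```bash
python3 -m jog '[[[3,0,0,0],[5.8,0,0,0],[5.8,0,4,0],[5.8,0,8,0],[5.8,0,11,0],[5.8,0,12.4,0],[5.8,0,12.4,0],[5.8,0,12.4,0]]]' 5 90 && python3 -m jog '[[[0,0,0,0],[0,0,0,0],[0,0,0,0],[0,0,0,0],[0,0,0,0],[0,0,0,0]]]' 0 90
python3 - <<'E'
from h import *; from workcell import *
s=state();print(s["position"],s["eef_rot"]); print(go(s,[.5855,.0309,.16],1.757))
E
```

```text
clock: 8.43
position: [0.4324, -0.229, 0.0372]
eef_rot: [-3.141, 0.001, 2.715]
contact_force: [0.0, 0.1, -0.7]
width: 0.0498
clock: 9.18
position: [0.4322, -0.229, 0.0371]
eef_rot: [-3.141, 0.001, 2.715]
contact_force: [-1.4, 0.8, 12.6]
width: 0.0123
[ 0.4321773  -0.22899243  0.03709451] [-3.14140898e+00  1.31287858e-03  2.71466596e+00]
(array([ -3.21,  30.  , -12.29]), np.float64(0.958))
```

```bash
python3 -m jog '[[[0,0,-3,0],[0,0,-7,0],[0,0,-12.3,0],[-0.5,4.5,-12.3,0.15],[-1,9,-12.3,0.3],[-1.5,14,-12.3,0.45],[-2,19,-12.3,0.6],[-2.5,24,-12.3,0.75],[-3,28,-12.3,0.9],[-3.2,30,-12.3,0.958],[-3.2,30,-12.3,0.958],[-3.2,30,-12.3,0.958],[-3.2,30,-12.3,0.958]]]'
python3 - <<'E'
from h import *; from workcell import *
s=state();print(s["position"],s["eef_rot"],s["contact_force"],s["moment"]); print(go(s,[.5855,.0309,.12],1.757))
a=read_camera("scene")["color"];b=read_camera("side")["color"]
f=lambda im,x,y,w,h,k:cv2.resize(im[y:y+h,x:x+w],None,fx=k,fy=k,interpolation=cv2.INTER_CUBIC)
cv2.imwrite("pics/s4.png",np.hstack([f(a,265,180,75,110,5),f(b,280,130,75,110,5)]))
E
```

```text
clock: 10.8
position: [0.5847, 0.0302, 0.1594]
eef_rot: [-3.141, 0.0, 1.757]
contact_force: [0.7, 0.5, -1.7]
width: 0.0122
[0.58470798 0.03022877 0.15937171] [-3.14135090e+00  6.12267923e-05  1.75656997e+00] [ 0.72263191  0.50200447 -1.7155749 ] [-0.00849832  0.01067453  0.03444476]
(array([0.05, 0.09, 3.94]), np.float64(-0.0))
```

View pics/s4.png

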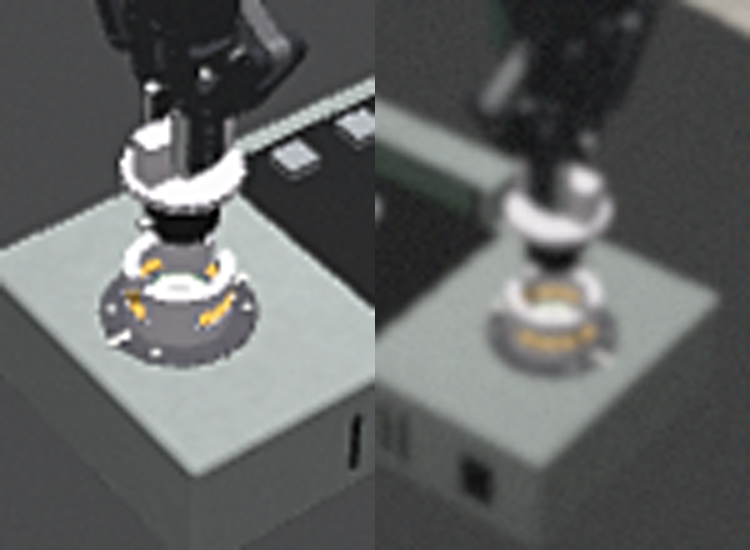

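The cap hangs upright over the collar. Scene: disc at x≈183 and collar at x≈180 in the crop. Side: 556 and 553. I'll check those offsets against the projected axis.

Run:
```python
from h import *
d=pickle.load(open("c0.pkl","rb"))
w=[.5855,.0309]
for n,ox,oc in(("scene",265,0),("side",280,375)):
  for p in(w,[w[0]+.003,w[1]],[w[0],w[1]+.003]):
    q=proj(d[n],[[*p,.156],[*p,.099]],None)
    print(n,((q[:,0]-ox)*5+oc).round(1))
```

```text
scene [184.7 182.9]
scene [187.8 185.9]
scene [191.  188.9]
side [560.3 556.1]
side [564.5 560.1]
side [556.2 552.1]
```

```bash
python3 -m jog '[[[0,0.04,1.5,0],[0,0.04,2.2,0],[0,0.04,2.6,0],[0,0.04,3,0],[0,0.04,3.4,0],[0,0.04,3.8,0],[0,0.04,3.8,0],[0,0.04,3.8,0]]]'; python3 -c "
from workcell import *;s=state();print(s['position'],s['contact_force'],s['moment'])"
```

```text
clock: 11.9
position: [0.5853, 0.0311, 0.1211]
eef_rot: [-3.141, 0.0, 1.757]
contact_force: [-2.2, -4.1, -4.2]
width: 0.0119
[0.58528642 0.03105138 0.1210684 ] [-2.15127478 -4.10911226 -4.22054907] [-0.87431505  0.52545421 -0.05163586]
```

```bash
python3 -m jog '[[[0,0,0.3,0],[0,0,0.6,0],[0,0,0.9,0],[0,0,0.9,0],[0,0,0.9,0]]]'; python3 -c "
from workcell import *;s=state();print(s['position'],s['contact_force'],s['moment'])"
```

```text
clock: 12.52
position: [0.5855, 0.031, 0.1127]
eef_rot: [3.142, 0.0, 1.757]
contact_force: [-4.1, -5.1, 3.5]
width: 0.0119
[0.58547709 0.03097759 0.11269336] [-4.06438234 -5.10941147  3.46016598] [-0.92859015  0.90135478  0.00824435]
```

```bash
python3 -m jog '[[[0,0,0.08,0],[0,0,0.08,0],[0,0,0.08,0.12],[0,0,0.08,0.24],[0,0,0.08,0.36],[0,0,0.08,0.48],[0,0,0.08,0.48]]]'; python3 -c "
from workcell import *;s=state();print(s['position'],s['contact_force'],s['moment'])"
```

```text
clock: 13.4
position: [0.5851, 0.0311, 0.1121]
eef_rot: [-3.141, 0.0, 1.275]
contact_force: [-7.5, -4.0, 9.5]
width: 0.0122
[0.58511891 0.03109757 0.11205708] [-7.47030416 -4.02491689  9.50568455] [-0.70367635  1.48495702  0.16668242]
```

```bash
python3 -m jog '[[[0,-0.04,0,0.12],[0,-0.04,0,0.24],[0,-0.04,0,0.36],[0,-0.04,0,0.48],[0,-0.04,0,0.6],[0,-0.04,0,0.72],[0,-0.04,0,0.84],[0,-0.04,0,0.94],[0,-0.04,0,0.97],[0,-0.04,0,0.97],[0,-0.04,0,0.97],[0,-0.04,0,0.97]]]'
python3 - <<'E'
from h import *; from workcell import *
s=state();print(s['position'],s['eef_rot'],s['contact_force'],s['moment'])
a=read_camera("scene")["color"];b=read_camera("side")["color"]
f=lambda im,x,y,w,h,k:cv2.resize(im[y:y+h,x:x+w],None,fx=k,fy=k,interpolation=cv2.INTER_CUBIC)
cv2.imwrite("pics/s5.png",np.hstack([f(a,255,180,120,100,5)[:,:450],f(b,280,130,60,100,5)]))
E
```

```text
clock: 14.9
position: [0.5855, 0.0309, 0.1121]
eef_rot: [3.141, -0.001, 0.307]
contact_force: [-3.0, -6.3, 6.0]
width: 0.0118
[0.58549921 0.03091655 0.11213654] [ 3.14064825e+00 -7.64884751e-04  3.07167368e-01] [-3.0464829  -6.26402245  6.01990249] [-1.31149106  0.68699343  0.32416861]
```

View pics/s5.png

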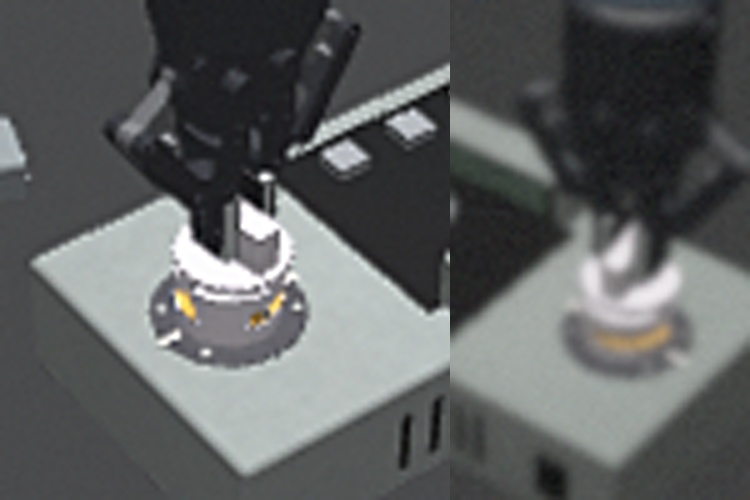

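```bash
python3 -m jog '[[[0,0,0,0],[0,0,0,0],[0,0,0,0],[0,0,0,0],[0,0,0,0],[0,0,0,0],[0,0,0,0],[0,0,0,0]]]' && python3 -c "
from workcell import *;s=state();print(s['contact_force'],s['moment'],s['eef_rot'][2]);sign_off()"
```

```text
clock: 16.0
position: [0.5855, 0.0309, 0.1121]
eef_rot: [3.141, -0.001, 0.307]
contact_force: [-4.1, -6.1, 6.6]
width: 0.0115
[-4.12970078 -6.07539253  6.63798938] [-1.22092637  0.66716807  0.27242189] 0.307156446971802
the job is handed in; nothing more can be done
```

I carried out the whole task and handed it in at about 16 s, with the cap still gripped and held at its stop. `sign_off()` gave no verdict, and there is no readout of the cell, ring or key joints, so everything below is inferred from pose, force and pictures.

- **Keys:** I pressed left, middle, then round, one at a time. Each press took the TCP to about z = 0.075 m, which is fully down, with 4 to 9 N showing. I never pressed the right-hand key. The two square keys in view of the last picture stand up; I did not check the others by picture after pressing them.
- **Cap:** I gripped the larger cap by its wing at 90 N, lowered it into the collar gaps and pushed it down to about 24 mm below the mouth. I then turned it clockwise 1.45 rad.
- **Last checks:**
    - The pose held steady for over a second, with the cap axis within about 1 mm of the well position I measured.
    - About 6.6 N of push remained, and 0.27 to 0.32 N m about the vertical, against 0.29 N m expected at the stop.
    - The last picture shows the wing lying along the tester's x.
- **Disagreements:**
    - The scene and wrist cameras put the well about 3 mm apart. I used the wrist value, and the cap went in with only 4 to 8 N sideways.
    - The finger opening read 11.5 to 12 mm on the 14 mm wing; I took this as a measuring offset.

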